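# Click the train controller's speed dial round to cruising

## Task

Set the model train to cruising speed: lay a fingertip on top of the controller's big knurled dial and turn it clockwise by friction, without letting it run past, until it clicks into the detent where its white pointer line points at the square stud, then take your hand away. The controller just stands on the bench: do not lift it or shove it along, and leave the wagon, the glue bottle and the screwdriver where they are.

Things in the scene. Friction and masses are not known exactly. Their poses are not given: they have to be found in the camera images.
- controller: Grey model-railway controller, 150 (its x) x 210 (its y) x 40 mm high, 0.95 kg, standing loose on the bench, z up, yaw within 0.5 rad. Origin: centre of its underside. The black dial's vertical axis is at x 0, y +35 mm, above a dark steel collar (100 mm diameter, top 45 mm above the bench). Towards its -y end: a flat rocker and two terminals up to 8 mm high, not used.
- speed_dial (a joint): Dial angle (rad), growing clockwise seen from above. Detents at 0, 0.524, 1.047 (pointer at the square stud) and 1.571; stops at -0.16 and 1.73. Starts at rest in the first or second detent. The detent spring resists with up to about 0.07 N m; past midway between two detents it pulls the dial on into the next, and holds it there when let go. Rubbing friction 0.006 N m.
- dial_top (a point): Centre of the dial's flat top, 54 mm above the bench. A disc 90 mm in diameter, top 9 mm above the collar, rubbery, edge knurled; too wide to grip, but a fingertip pressed on top (say 30 mm from the axis) carries it round. It sinks on a spring when pressed: starts at 1 to 1.5 N, 2.5 N per mm, at most 4 mm (about 11 N); rises again when released; turns at any depth.
- pointer_tip (a point): Outer end of the dial's pointer, at the edge of its top face, 45 mm from the axis, turning with the dial. The white line, 5 mm wide, runs outwards from near the axis to this edge.
- square_stud (a point): Top centre of the 13 mm square stud, 44 mm above the bench, 59.5 mm from the dial's axis. Four aluminium studs on the panel mark the four detents, 30 degrees apart on that radius; going clockwise from above: small round, small round, this square one, small round.
- wagon: Bystander: loose model railway wagon, 130 (its x) x 38 x 55 mm high, brown with a grey roof; origin at the centre of its underside.
- glue: Bystander: loose upright white glue bottle, 42 mm diameter, 105 mm high; origin at the centre of its underside.
- screwdriver: Bystander: loose screwdriver lying along its x axis; origin on its underside.

How it is judged:
On the way:
1. a finger on the controller carries the dial on beyond the second detent (contact force between the fingers and controller above 0.3 N and value of joint speed_dial above 0.65 rad), for 0.02 s.
At the end, for the whole second after the job is handed in: The dial rests in its third detent (1.047 rad, within 0.087 rad / 5 degrees), pointer at the square stud; the controller stands flat within 20 mm of where it was, and wagon, glue bottle and screwdriver within 20 mm of where they were, the bottle upright (value of joint speed_dial between 0.96 and 1.135 rad and velocity of joint speed_dial between -0.05 and 0.05 rad/s and distance of each of controller, wagon, glue, screwdriver from where it was at the start of the episode below 0.02 m and angle between controller's own z axis and vertical below 0.05 rad and angle between glue's own z axis and vertical below 0.1 rad); the robot touches nothing.
It fails at once if the dial ran past the square stud towards the last detent (value of joint speed_dial above 1.35 rad).
It fails at once if the controller was lifted, tipped or shoved along by more than 20 mm (distance of controller from where it was at the start of the episode above 0.02 m or height (world z) of controller above 0.01 m or angle between controller's own z axis and vertical above 0.12 rad).
It fails at once if the wagon, glue bottle or screwdriver was moved by more than 20 mm (distance of any of wagon, glue, screwdriver from where it was at the start of the episode above 0.02 m).
It also fails if it takes over 38 s, if anything falls off the work surface, if the arm or the gripper's body presses on something with over 40 N, if the wrist force passes 120 N, or if a joint passes its speed limit or range.

## Robot

A 6-joint arm with a two-finger parallel gripper is mounted at the origin on the work surface. World frame = base frame: x ahead of the robot, y to its left, z up, the work surface at z = 0. Lengths are in m, angles in rad, forces in N, time in s.
With the tool pointing down it reaches from about 0.35 to 0.975 m from the base axis. Payload 7.1 kg.
Tool frame: the origin (TCP) lies at the very end of the fingers, on their centre line; the grasp point (between the pads) lies 19 mm behind it; z points along the fingers, y is the line along which they close (so a half turn about z gives the same grasp; the last joint's range is limited). The gripper opens to 88 mm and grips with 3 to 60 N. Pads are 20 mm wide; open, the fingers measure 115 mm over their backs; the gripper's body (75 mm by 178 mm) begins 61 mm behind the grasp point.
Start: joints at [1.122, 0.423, 1.63, -0, 1.089, -0.019], TCP at [0.26, 0.568, 0.223] pointing down, gripper open.
Joint ranges: [-3, 3], [-0.9, 2.11], [0.09, 2.58], [-1.31, 4.45], [0.11, 2.69], [-2.54, 2.54]. Speed limits (rad/s): [2.39, 2.39, 3.01, 3.14, 3.14, 3.14].

## Interface

Orientations are given as [roll, pitch, yaw] about the fixed x, y, z axes, in that order (R = Rz(yaw) Ry(pitch) Rx(roll)).
In Python, from plant import manip, camera, order, recognise, outline_of, place_of gives the robot as it stands.
- The arm moves only by the tool play_rows, never from a script. Its argument "commands" is one flat list of numbers, 5 for each row, row after row: the opening, from -1 (shut) to 1 (fully open), then the shift along the tool's x, y, z in cm, then the turn about the tool's z in rad. A call has exactly 8 rows; each row shifts and turns the commanded pose from where the row before left it, along the tool's axes as they then stand; what a row does not reach is not made up. A row lasts 1/12 s, in which the tool goes at most 41.7 mm and 7.16 degrees, less where a joint would pass 70% of its speed; a pose out of reach is approached as far as the arm can. A call with a gripper value outside its range is refused whole. The fingers move at their own pace and stop on an object; the grip force is fixed at half the most. Time passes only in rows, so rows that do not move let the fingers close, or fill a call up. It gives the time, the measured TCP pose, the force, the opening and the grip force at its end, in the units of the state.
- manip.read_state(): the state, without advancing time (a new reading comes with each control period).
- camera(name): name is "side" or "top" or "wrist"; returns a dict with "frame" (480x640x3 uint8, blue, green, red), "mtx" (3x3 intrinsics, pixels), "rvec" (rotation vector, rad) and "tvec" (3), from world to camera coordinates, as OpenCV has them; the wrist camera has in their place "mount" (4x4, takes a point from camera to tool coordinates, whose origin is the TCP and whose axes are the flange's). Camera axes: x right, y down, z forward; pixel columns grow to the right and rows downward; lengths in m; the calibration is good to about 2 mm. A picture is of the moment at which its call begins: read the wrist's pose just before it. There is no depth.
- order.sign_off(): hands the job in; it is judged then, once.
Trained networks look in a picture, given as the dict that the camera call returned (one of the last four; its "shot" number tells which), for a name from the list of things; names that differ only in an ending like _2 or _b are one class to them, and where a whole thing is asked for, a point or a joint stands for the part that bears it (a point fixed in the world has none). Each returns a list of dicts, best first, with "conf" (0 to 1); they miss things now and then, are a little off and sometimes report something else, mostly with a low value. They report only what shows in the picture. A call takes as long as a camera call.
- recognise(label, picture): "extent" ([centre column, centre row, width, height] in pixels, round what is visible of it).
- outline_of(label, picture): "mask" (480x640 bool, what is visible of it) and "extent" ([centre column, centre row, width, height] in pixels, round what is visible of it).
- place_of(label, picture): "uv" ([column, row] in pixels: a listed point, or the origin of a listed thing).
The state is a dict: "time": time; "joint_pos": joint angles; "qd": joint speeds; "effort": joint torques, N m; "tool_pos": TCP position; "tcp_rot": TCP orientation; "wrist_force": force on the tool from outside, world axes, zero at the start; "moment": the same for the moment, N m; "width": finger opening in m; "gripper_force": force on a finger pad.
Only numpy, scipy, OpenCV 4.12 (cv2) and the standard library are available. Lean on these libraries where they do the work, as an engineer would, in place of code of your own. Each camera call takes 0.05 s, during which the arm holds its last target. There are 200 camera calls.

## Working session

There is one attempt and no reset: what is moved stays moved. The work goes in short steps, Python scripts to look and compute and a tool call to move; the robot and the scene stay as the last step left them, time stands still between calls to the robot, and variables do not carry over. Pictures are saved under pics/ and viewed, at most 10 in all, crops included, and the job is handed in when it is done.

Besides the shell and the picture viewer there is one more tool, called after "Emit:" as name(argument=value, ...), one argument or row to a line, values as JSON. play_rows: Moves the arm, as the interface text tells. Its arguments: {"type":"object","properties":{"commands":{"type":"array","items":{"type":"number"}}},"required":["commands"]}

```bash
mkdir -p pics
cat > h.py <<'E'
import numpy as np, cv2
from plant import manip, camera, order, recognise, outline_of, place_of
def ray(c,uv):
    R=cv2.Rodrigues(np.array(c["rvec"],float))[0]; t=np.array(c["tvec"],float).ravel()
    d=R.T@np.linalg.solve(np.array(c["mtx"]),[uv[0],uv[1],1.]); return -R.T@t, d/np.linalg.norm(d)
def atz(c,uv,z):
    o,d=ray(c,uv); return o+d*(z-o[2])/d[2]
def tri(rs):
    A=sum(np.eye(3)-np.outer(d,d) for o,d in rs); b=sum((np.eye(3)-np.outer(d,d))@o for o,d in rs)
    return np.linalg.solve(A,b)
E
python3 - <<'E'
from h import *
np.set_printoptions(precision=4,suppress=True)
s=manip.read_state(); print({k:np.round(v,3) for k,v in s.items()})
C={n:camera(n) for n in("top","side")}
for n,c in C.items(): cv2.imwrite(f"pics/{n}0.png",c["frame"])
Z=dict(dial_top=.054,pointer_tip=.054,square_stud=.044,controller=0,wagon=0,glue=0,screwdriver=0)
for l,z in Z.items():
    rs=[]
    for n,c in C.items():
        r=place_of(l,c)[:2]
        for q in r: print(l,n,round(q["conf"],2),np.round(q["uv"],1),atz(c,q["uv"],z))
        if r: rs.append(ray(c,r[0]["uv"]))
    if len(rs)==2: print("  tri",tri(rs))
E
```

```text
{'time': np.float64(0.0), 'joint_pos': array([ 1.122,  0.424,  1.631, -0.   ,  1.089, -0.019]), 'qd': array([-0.,  0., -0., -0.,  0.,  0.]), 'effort': array([  0.001, -54.463, -27.367,   0.064,   0.023,  -0.   ]), 'tool_pos': array([0.26 , 0.568, 0.222]), 'tcp_rot': array([-3.14 , -0.   ,  2.712]), 'wrist_force': array([ 0.49 , -0.141, -0.4  ]), 'moment': array([ 0.033, -0.068, -0.027]), 'gripper_force': np.float64(0.0), 'width': np.float64(0.088)}
dial_top top 0.59 [271.  285.2] [0.5239 0.0959 0.054 ]
dial_top side 0.67 [265.6 235.6] [0.5364 0.0934 0.054 ]
  tri [0.5304 0.096  0.052 ]
pointer_tip top 0.67 [293.9 275.7] [0.5421 0.0558 0.054 ]
pointer_tip top 0.64 [255.7 267.2] [0.5553 0.1247 0.054 ]
pointer_tip side 0.56 [278.8 225.2] [0.5634 0.1259 0.054 ]
  tri [0.547  0.0547 0.0921]
square_stud top 0.7 [276.1 249.6] [0.59   0.0903 0.044 ]
square_stud top 0.61 [293.1 276.4] [0.542  0.0574 0.044 ]
square_stud side 0.9 [302.  237.7] [0.5992 0.0908 0.044 ]
  tri [0.5946 0.09   0.0439]
controller top 0.76 [293.5 278.8] [0.5424 0.0575 0.    ]
controller side 0.83 [274.4 271.6] [ 0.5451  0.0607 -0.    ]
  tri [0.5435 0.0574 0.0021]
wagon top 0.61 [200.6 296.9] [0.503  0.2303 0.    ]
wagon side 0.85 [242.5 224. ] [0.5013 0.2446 0.    ]
  tri [0.5017 0.2284 0.0087]
glue top 0.6 [375.3 259.4] [ 0.5846 -0.098   0.    ]
glue top 0.28 [276.7 245.8] [0.6049 0.0921 0.    ]
glue side 0.77 [318.2 326.9] [ 0.5908 -0.0931  0.    ]
  tri [ 0.587  -0.0977  0.0038]
screwdriver top 0.85 [295.5 203.6] [0.6899 0.059  0.    ]
screwdriver side 0.56 [356.2 261.3] [0.6915 0.0641 0.    ]
  tri [0.6894 0.0588 0.0035]
```

Run:
```python
import cv2,numpy as np
a=cv2.imread("pics/top0.png")[170:340,160:420]; b=cv2.imread("pics/side0.png")[170:360,180:420]
a=cv2.resize(a,(800,523)); cv2.imwrite("pics/a.png",a)
cv2.imwrite("pics/b.png",cv2.resize(b,(720,570)))
```

```text
(no output)
```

View pics/a.png

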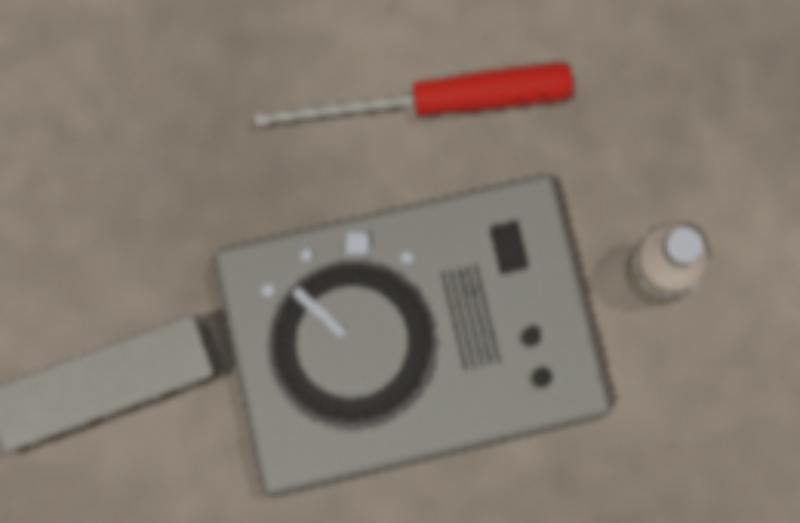

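View pics/b.png

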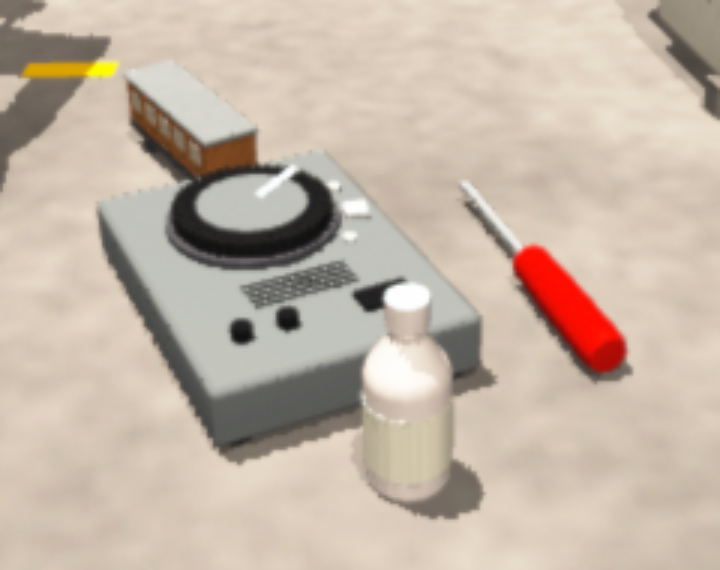

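The top view shows the dial centred near native pixel (274,281), its pointer aimed up and left, and the square stud at (276,249). The side view agrees. Using the controller and stud positions, the dial centre is about (0.535, 0.092). The pointer sits at about 56° and the stud at -3°, so the dial is in the first detent and needs about 60° clockwise. Next I move above it with the fingers half open.

Emit:
play_rows(
  commands=[0.14,-2.8,-2,0,0,0.14,-2.8,-2,0,0,0.14,-2.8,-2,0,0,0.14,-2.8,-2,0,0,0.14,-2.8,-2,0,0,0.14,-2.8,-2,0,0,0.14,-2.8,-2,0,0,0.14,-2.8,-2,0,0],
)

```text
time: 1.47
tool_pos: [0.398, 0.3279, 0.2229]
tcp_rot: [3.141, 0.0, 2.712]
wrist_force: [0.7, 0.0, 0.2]
width: 0.0509
gripper_force: 0.0
```

Emit:
play_rows(
  commands=[0.14,-2.8,-2,0,0,0.14,-2.8,-2,0,0,0.14,-2.8,-2,0,0,0.14,-2.8,-2,0,0,0.14,-2.8,-2,0,0,0.14,-2.8,-2,0,0,0.14,-2.8,-2,0,0,0.14,-2.8,-2,0,0],
)

```text
time: 2.13
tool_pos: [0.535, 0.0889, 0.2229]
tcp_rot: [3.141, 0.0, 2.712]
wrist_force: [1.5, 1.3, -0.7]
width: 0.0502
gripper_force: 0.0
```

```bash
cat >> h.py <<'E'
def wray(c,s,uv):
    from scipy.spatial.transform import Rotation as Ro
    T=np.eye(4);T[:3,:3]=Ro.from_euler("xyz",s["tcp_rot"]).as_matrix();T[:3,3]=s["tool_pos"]
    M=T@np.array(c["mount"]); d=M[:3,:3]@np.linalg.solve(np.array(c["mtx"]),[uv[0],uv[1],1.]); return M[:3,3],d/np.linalg.norm(d)
def watz(c,s,uv,z):
    o,d=wray(c,s,uv); return o+d*(z-o[2])/d[2]
E
python3 - <<'E'
from h import *
np.set_printoptions(precision=4,suppress=True)
s=manip.read_state(); c=camera("wrist")
print(s["time"],s["tool_pos"],s["tcp_rot"],s["width"],s["joint_pos"],s["wrist_force"]); print(np.array(c["mount"]))
cv2.imwrite("pics/w1.png",c["frame"])
for l,z in dict(dial_top=.054,pointer_tip=.054,square_stud=.044,controller=0).items():
    for q in place_of(l,c)[:2]: print(l,round(q["conf"],2),np.round(q["uv"],1),watz(c,s,q["uv"],z))
E
```

```text
2.1333 [0.535  0.0889 0.2229] [3.1413 0.0004 2.7117] 0.050204350170036056 [ 0.1428  0.302   1.8134  0.      1.0258 -0.9981] [ 1.5254  1.2891 -0.7296]
[[-0.0003 -0.952  -0.306   0.0838]
 [ 1.     -0.0006  0.0007  0.0005]
 [-0.0008 -0.306   0.952  -0.1623]
 [ 0.      0.      0.      1.    ]]
dial_top 0.67 [366.9 230.8] [0.5612 0.1252 0.054 ]
dial_top 0.65 [321.4 218.3] [0.5325 0.0915 0.054 ]
pointer_tip 0.76 [365.  231.1] [0.5607 0.1235 0.054 ]
square_stud 0.62 [348.9 270.8] [0.595  0.0931 0.044 ]
controller 0.85 [296.1 227.9] [0.5428 0.0568 0.    ]
```

View pics/w1.png

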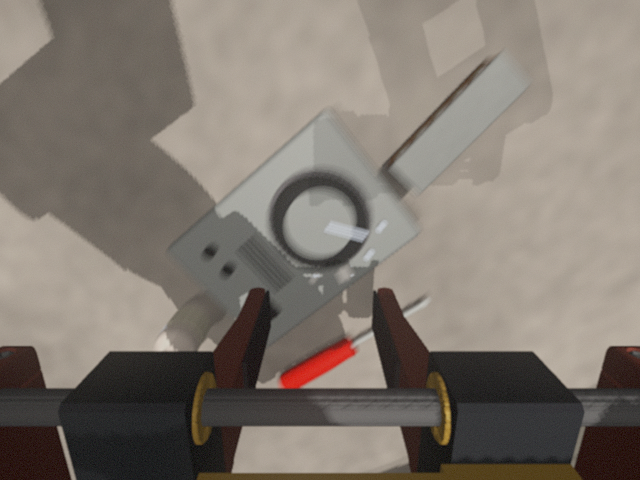

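The wrist view puts the dial centre at pixel (321,218), which is about (0.533, 0.092), with the pointer tip near (365,231) and the square stud near (349,271). This agrees with the first measurement, so I descend on the axis.

Emit:
play_rows(
  commands=[0.1,0.2,0.2,2,0,0.1,0,0,2.5,0,0.1,0,0,2.5,0,0.1,0,0,2.5,0,0.1,0,0,2.5,0,0.1,0,0,2.5,0,0.1,0,0,1.3,0,0.1,0,0,0,0],
)

```text
time: 3.05
tool_pos: [0.5305, 0.0944, 0.062]
tcp_rot: [-3.139, -0.005, 2.714]
wrist_force: [-0.4, -0.3, -0.2]
width: 0.0481
gripper_force: 0.0
```

Emit:
play_rows(
  commands=[0.1,0,0,0.2,0,0.1,0,0,0.2,0,0.1,0,0,0.2,0,0.1,0,0,0.1,0,0.1,0,0,0.1,0,0.1,0,0,0,0,0.1,0,0,0,0,0.1,0,0,0,0],
)

```text
time: 3.72
tool_pos: [0.5335, 0.0932, 0.0569]
tcp_rot: [3.141, 0.0, 2.712]
wrist_force: [-0.7, 0.9, 0.1]
width: 0.0482
gripper_force: 0.0
```

Emit:
play_rows(
  commands=[0.1,0,0,0.1,0,0.1,0,0,0.1,0,0.1,0,0,0.1,0,0.1,0,0,0.1,0,0.1,0,0,0.1,0,0.1,0,0,0,0,0.1,0,0,0,0,0.1,0,0,0,0],
)

```text
time: 4.38
tool_pos: [0.5334, 0.0932, 0.052]
tcp_rot: [3.142, 0.0, 2.712]
wrist_force: [-1.6, -0.3, 6.1]
width: 0.0487
gripper_force: 3.4
```

Emit:
play_rows(
  commands=[0.1,0,0,0.1,0,0.1,0,0,0,0.1,0.1,0,0,0,0.1,0.1,0,0,0,0.1,0.1,0,0,0,0.1,0.1,0,0,0,0.1,0.1,0,0,0,0.1,0.1,0,0,0,0],
)

```text
time: 5.05
tool_pos: [0.5345, 0.0927, 0.0515]
tcp_rot: [3.14, 0.002, 2.107]
wrist_force: [-0.4, -4.7, 8.3]
width: 0.0484
gripper_force: 4.2
```

```bash
cat > look.py <<'E'
import sys
from h import *
np.set_printoptions(precision=4,suppress=True)
s=manip.read_state(); print(s["time"],s["tool_pos"],s["tcp_rot"],s["wrist_force"],s["moment"])
W=camera("wrist");S=camera("side");T=camera("top")
for l,z in dict(pointer_tip=.051,square_stud=.044,controller=0).items():
    for n,c in (("w",W),("s",S),("t",T)):
        for q in place_of(l,c)[:1]:
            p=watz(c,s,q["uv"],z) if n=="w" else atz(c,q["uv"],z)
            print(l,n,round(q["conf"],2),np.round(q["uv"],1),p, np.degrees(np.arctan2(p[1]-.092,p[0]-.5345)).round(1))
a=cv2.resize(S["frame"][170:320,200:360],(400,375)); b=cv2.resize(T["frame"][200:350,190:350],(400,375))
cv2.imwrite(sys.argv[1],np.hstack([a,b]))
E
python3 look.py pics/l1.png
```

```text
5.05 [0.5345 0.0927 0.0515] [3.14   0.0016 2.1068] [-0.4174 -4.735   8.3362] [-0.8328 -0.023   0.0286]
pointer_tip w 0.59 [401.2 329.8] [0.5765 0.1029 0.051 ] 14.5
pointer_tip s 0.56 [287.9 231.3] [0.5768 0.1059 0.051 ] 18.2
square_stud w 0.98 [412.4 352.7] [0.5932 0.0918 0.044 ] -0.2
square_stud s 0.97 [302.  238.3] [0.5989 0.0887 0.044 ] -2.9
controller w 0.56 [303.6 320. ] [0.544  0.0567 0.    ] -74.9
controller s 0.82 [275.2 272.1] [0.5463 0.0589 0.    ] -70.4
```

View pics/l1.png

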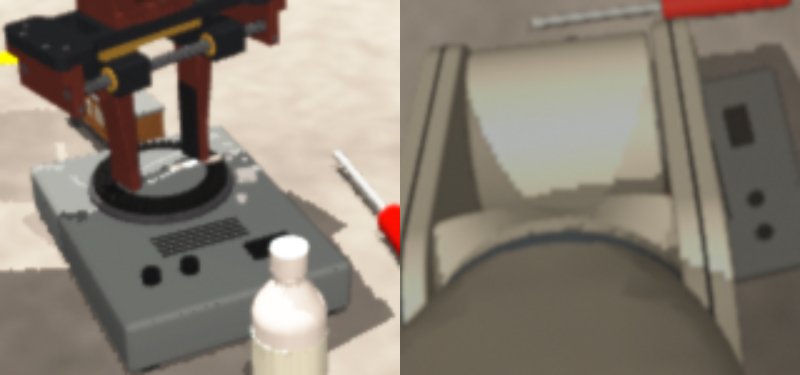

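The dial follows the fingers. The pointer is now at about 16° and the stud at about -2° (side view pointer near pixel (288,231)), so roughly 20° remain.

Emit:
play_rows(
  commands=[0.1,0,0,0,0.08,0.1,0,0,0,0.08,0.1,0,0,0,0.08,0.1,0,0,0,0.08,0.1,0,0,0,0.04,0.1,0,0,0,0,0.1,0,0,0,0,0.1,0,0,0,0],
)

```text
time: 6.32
tool_pos: [0.5348, 0.0925, 0.0516]
tcp_rot: [3.139, 0.001, 1.752]
wrist_force: [0.7, -7.1, 8.4]
width: 0.0482
gripper_force: 4.1
```

```bash
python3 look.py pics/l2.png
```

```text
6.3167 [0.5348 0.0925 0.0516] [3.139  0.0013 1.7523] [ 0.7159 -7.1482  8.3679] [-1.1845 -0.0608  0.006 ]
pointer_tip s 0.56 [292.  238.2] [0.5803 0.0807 0.051 ] -13.9
square_stud w 0.95 [429.3 323.6] [0.5938 0.0902 0.044 ] -1.8
square_stud s 0.56 [299.5 240. ] [0.5936 0.0839 0.044 ] -7.8
controller w 0.64 [321.7 319. ] [ 0.5428  0.0586 -0.    ] -76.0
controller t 0.79 [293.8 277. ] [0.5458 0.057  0.    ] -72.1
```

View pics/l2.png

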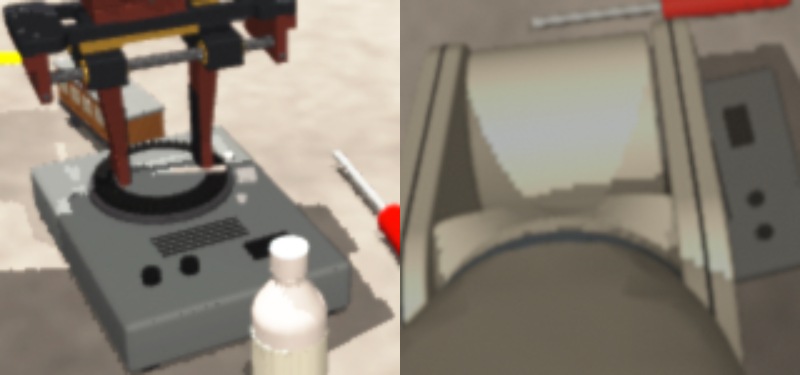

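The pointer, at about side-view pixel (289,238), now lines up with the stud at (298,239), and the fingers have turned 55° in total. I lift so the detent pulls the dial in.

Emit:
play_rows(
  commands=[0.1,0,0,-0.1,0,0.1,0,0,-0.1,0,0.1,0,0,-0.1,0,0.1,0,0,-0.1,0,0.1,0,0,-0.2,0,0.1,0,0,-0.5,0,0.1,0,0,-2,0,0.1,0,0,-3,0],
)

```text
time: 7.58
tool_pos: [0.5309, 0.0931, 0.1101]
tcp_rot: [-3.135, -0.0, 1.752]
wrist_force: [-0.5, 0.1, -0.5]
width: 0.0486
gripper_force: 0.0
```

Emit:
play_rows(
  commands=[0.1,0,0,-3,0,0.1,0,0,-3,0,0.1,0,0,-3,0,0.1,-3,0,-3,0,0.1,-3,0,0,0,0.1,-3,0,0,0,0.1,0,0,0,0,0.1,0,0,0,0],
)

```text
time: 8.25
tool_pos: [0.5491, 0.0044, 0.2312]
tcp_rot: [-3.141, -0.0, 1.749]
wrist_force: [-0.9, -0.1, -0.3]
width: 0.0485
gripper_force: 0.0
```

```bash
python3 look.py pics/l3.png
python3 - <<'E'
from h import *
C=[camera("top"),camera("side")]
for l in("wagon","glue","screwdriver"):
    print(l,[atz(c,q["uv"],0).round(3) for c in C for q in place_of(l,c)[:1]])
E
```

```text
8.25 [0.5491 0.0044 0.2312] [-3.1412 -0.0004  1.7493] [-0.9219 -0.0738 -0.3185] [-0.0254  0.0347 -0.0396]
pointer_tip w 0.83 [368.2 130.2] [0.5771 0.0928 0.051 ] 1.1
pointer_tip s 0.76 [290.3 231.4] [0.5809 0.1047 0.051 ] 15.3
square_stud w 0.67 [386.7 133.4] [0.5951 0.0932 0.044 ] 1.1
square_stud s 0.68 [299.6 237.9] [0.595  0.0909 0.044 ] -1.0
controller w 0.7 [324.5 158.7] [0.5445 0.0577 0.    ] -73.7
controller s 0.81 [271.  270.3] [ 0.5398  0.0658 -0.    ] -78.6
controller t 0.76 [292.2 278.3] [0.5432 0.06   0.    ] -74.7
wagon [array([0.502, 0.229, 0.   ]), array([0.504, 0.241, 0.   ])]
glue [array([ 0.583, -0.094,  0.   ]), array([ 0.588, -0.097,  0.   ])]
screwdriver [array([0.694, 0.065, 0.   ])]
```

View pics/l3.png

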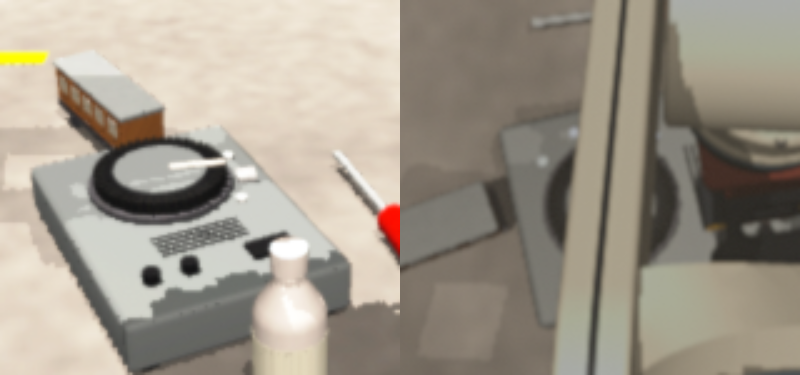

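Run:
```python
from h import *
c=camera("wrist");s=manip.read_state()
print(s["time"])
cv2.imwrite("pics/w4.png",cv2.resize(c["frame"][40:260,200:490],(783,594)))
S=camera("side")
for uv in((268,236.4),(290.4,234)): print(atz(S,uv,.054))
```

```text
9.3
[0.54018235 0.08979913 0.054     ]
[0.57901714 0.09033516 0.054     ]
```

View pics/w4.png

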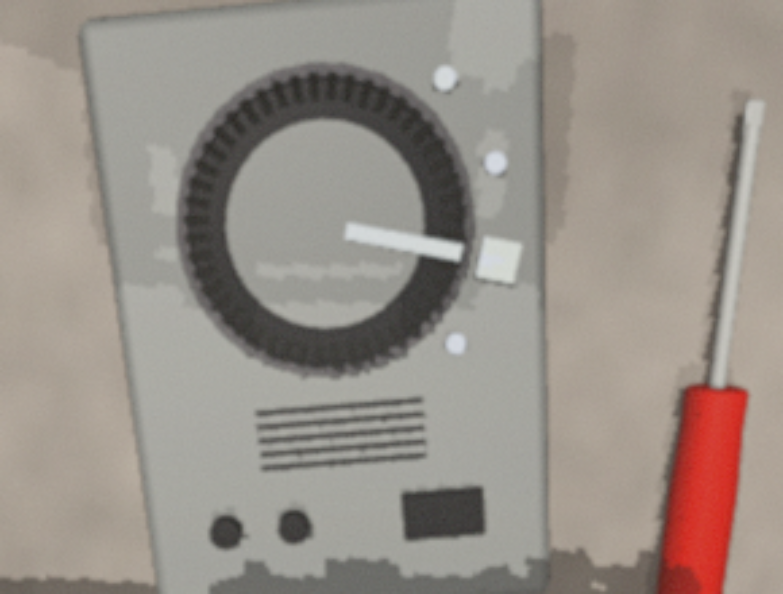

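The wrist view shows the white line, from (345,230) to (462,252), pointing straight at the square stud at (499,260). The hand is clear and nothing else has moved.

```bash
python3 -c "
from plant import order; print(order.sign_off())"
```

```text
the job is handed in; nothing more can be done
None
```

I turned the dial clockwise from its first detent to the third. The last wrist picture shows its pointer on the square stud, the fingers are clear of everything, the controller and bystanders show no clear movement in the pictures, and the job is handed in (the hand-in gave no verdict); I used two fingertips rather than one.

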